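# Load two blood tubes onto a parked see-saw mixer

## Robot

A 7-joint arm with a two-finger parallel gripper is mounted at the origin on the work surface; the furniture and walls round the work are solid. World frame = base frame: x ahead of the robot, y to its left, z up, the work surface at z = 0. Lengths are in m, angles in rad, forces in N, time in s.
With the tool pointing down it reaches from about 0.425 to 0.875 m from the base axis. Payload 4.7 kg.
Tool frame: the origin (TCP) lies midway between the tips of the shut fingers; the grasp point (between the pads) lies ctrl.pinch_z behind it (ctrl.pinch_z is the distance from the TCP to the grasp point, in m); z points along the fingers, x is the direction in which the jaws open and shut, and the axes are right-handed (so a half turn about z gives the same grasp; the last joint's range is limited). The gripper opens to 87 mm and grips with 3 to 60 N. Pads are 19 mm wide; open, the fingers measure 117 mm over their backs; the gripper's body (75 mm by 190 mm) begins 51 mm behind the grasp point.
Start: joints at [1.205, 0.321, -0.07, 1.45, 0.023, 1.371, -0.057], TCP at [0.241, -0.604, 0.223] pointing down, gripper open.
Joint ranges: [-2.86, 2.86], [-0.3, 2.09], [-1.38, 1.24], [0.06, 2.45], [-1.56, 4.7], [0.09, 2.05], [-2.69, 2.69]. Speed limits (rad/s): [2.57, 2.57, 3.14, 3.14, 3.14, 3.14, 3.14].

## Interface

Orientations are given as a rotation vector (axis times angle).
In Python, from bench import ctrl, viewer gives the robot as it stands.
- The arm moves only by the tool move_arm, never from a script. Its argument "plan" is a list of rows, each a list of 7 numbers: the opening, from 0 (shut) to 1 (fully open), then the shift along the tool's x, y, z in m, then the turn, a rotation vector about the tool's x, y, z in degrees. A call has 1 to 12 rows; each row shifts and turns the commanded pose from where the row before left it, along the tool's axes as they then stand; what a row does not reach is not made up. A row lasts 1/12 s, in which the tool goes at most 41.7 mm and 7.16 degrees, less where a joint would pass 70% of its speed; a pose out of reach is approached as far as the arm can. A call with a gripper value outside its range is refused whole. The fingers move at their own pace and stop on an object; "grip_force" is the grip in N (left out, the last holds). Time passes only in rows, so rows that do not move let the fingers close. It gives the time, the measured TCP pose, the force and the opening at its end, in the units of the state.
- ctrl.get_state(): the state, without advancing time (a new reading comes with each control period).
- viewer.capture(name): name is "scene" or "top" or "wrist"; returns a dict with "frame" (400x640x3 uint8, blue, green, red), "mtx" (3x3 intrinsics, pixels), "D" ([k1, k2, p1, p2, k3] as OpenCV has them; the pictures are not rectified), "pose" (4x4, takes a point from camera to world coordinates). Camera axes: x right, y down, z forward; pixel columns grow to the right and rows downward; lengths in m; the calibration is good to about 2 mm. A picture is of the moment at which its call begins. There is no depth.
- ctrl.hand_in(): hands the job in, once; it reports no verdict.
The state is a dict: "time": time; "joint_positions": joint angles; "joint_vel": joint speeds; "tau": joint torques, N m; "tcp_pos": TCP position; "tcp_rot": TCP orientation; "force": force on the tool from outside, world axes, zero at the start; "ft_torque": the same for the moment, N m; "finger_gap": finger opening in m.
Only numpy, scipy, OpenCV 4.12 (cv2) and the standard library are available. Lean on these libraries where they do the work, as an engineer would, in place of code of your own. Each camera call takes 0.05 s, during which the arm holds its last target. There are 200 camera calls.

## Task

Take the two capped tubes out of the small single-row rack and lay them on the tilted platform of the tube rocker, one in each outermost groove, so that they lie like the tube already in the middle groove: stopper at the upper end, closed foot up against the stop at the lower end. Leave the platform at the tilt at which it is parked (it slips if it is pushed hard), and do not disturb the small bottles.

Things in the scene. Friction and masses are not known exactly. Their poses are not given: they have to be found in the camera images.
- tube_1: capped sample tube standing upright in an end place of the single-row rack; body 15.2 mm diameter, stopper 18.6 mm diameter and 18 mm long, 112 mm overall, 18 g. Origin: centre of the closed foot; +z runs along the tube towards the stopper (stopper from z = 94 to 112 mm).
- tube_2: the other one of the same kind: capped sample tube standing upright in an end place of the single-row rack; body 15.2 mm diameter, stopper 18.6 mm diameter and 18 mm long, 112 mm overall, 18 g. Origin: centre of the closed foot; +z runs along the tube towards the stopper (stopper from z = 94 to 112 mm).
- rack: single-row plastic tube rack, fixed to the table, 34 x 136 mm, 60 mm high; origin at the centre of its underside, row along y: five 18 mm holes every 24 mm. The two tubes stand in its end places (y = -48 and +48 mm), feet 12 mm above the table, 64 mm of each above the rack. The other places are empty.
- rocker: tube rocker (see-saw mixer), fixed: white base 156 x 112 mm, 46 mm high; two 6 mm yokes 143 mm apart carry the platform's axle 85 mm above the table, along the base's x. Origin: centre of the underside; x points away from the robot, across the grooves; the platform's upper end is towards -y. A fixed tube already lies in the middle groove, as the others shall lie.
- rocker_platform (a joint): tilt of the rocker's platform about its axle, rad; 0 is level, positive raises the -y end. Parked at 0.2 to 0.35; held by friction (0.22 N m). The platform is 128 mm wide, its groove floors 10 mm above the axle, five V grooves at 22 mm pitch; only the two outermost are to be filled.
- groove_near (a point): where the centre of a seated tube's foot lies in the nearer outermost groove: on its centre line, at the stop, 7.6 mm above its floor. Frame tilts with the platform: x across the grooves, -y uphill along the groove, z square to the platform. The groove ends 74 mm uphill, so the stopper overhangs the platform's upper edge. Ribs: 7.5 mm high, 11 mm either side; stop: 6 mm above this point.
- groove_far (a point): where the centre of a seated tube's foot lies in the farther outermost groove: on its centre line, at the stop, 7.6 mm above its floor. Frame tilts with the platform: x across the grooves, -y uphill along the groove, z square to the platform. The groove ends 74 mm uphill, so the stopper overhangs the platform's upper edge. Ribs: 7.5 mm high, 11 mm either side; stop: 6 mm above this point.
- platform_ref (a point): reference point fixed to the platform: centre of the end of the stopper of the tube that already lies in the middle groove, 74 mm from the axle.
- scanner: obstacle: hand barcode scanner in a fixed stand to the left behind the rack, 262 mm high; its foot is 120 mm across, the head and grip reach 95 mm out from the origin, 100 to 262 mm above the table; origin under it
- dropper_a: bystander: small dropper bottle, 26 x 26 x 80 mm; origin under its centre
- dropper_b: bystander: second dropper bottle, 26 x 26 x 80 mm; origin under its centre
Things that resemble listed ones, but are neither listed nor needed, are in the scene too. What is shaped like the tube_2 but turquoise is not meant.

How it is judged:
By the outcome, as a careful person would: the job done as asked, in the order asked, and still so for the second after the job is handed in, with the robot touching nothing.
It also fails if it takes over 58 s, if anything falls off the work surface, if the arm or the gripper's body presses on something with over 40 N, if the wrist force passes 120 N, or if a joint passes its speed limit or range.

## Working session

There is one attempt and no reset: what is moved stays moved. The work goes in short steps, Python scripts to look and compute and a tool call to move; the robot and the scene stay as the last step left them, time stands still between calls to the robot, and variables do not carry over. Pictures are saved under pics/ and viewed, on a budget of 10 in all, crops included, one or two more only if the job needs it, and the job is handed in when it is done.

Besides the shell and the picture viewer there is one more tool, called after ">>>" as a command line: name --pt "numbers of a row" for each row, then --argument value for the rest. move_arm: Moves the arm, as the interface text tells. Its arguments: {"type":"object","properties":{"plan":{"type":"array","items":{"type":"array","items":{"type":"number"}}},"grip_force":{"type":"number"}},"required":["plan"]}

```bash
mkdir -p pics; ls
python3 - <<'E'
from bench import ctrl, viewer
import cv2,pickle
s=ctrl.get_state(); print({k:s[k] for k in('time','tcp_pos','tcp_rot','finger_gap')},ctrl.pinch_z)
for n in('scene','top'):
    c=viewer.capture(n); pickle.dump(c,open(f'{n}0.pkl','wb')); cv2.imwrite(f'pics/{n}0.png',c['frame']); print(n,c['mtx'].tolist(),c['D'],c['pose'].round(3).tolist())
E
```

```text
pics
{'time': 0.0, 'tcp_pos': array([ 0.24072175, -0.60318362,  0.22146456]), 'tcp_rot': array([-2.60006083e+00,  1.76156042e+00,  2.56494595e-03]), 'finger_gap': 0.08742104969884383} 0.0187
scene [[453.50965784415735, 0.0, 318.23680793999216], [0.0, 453.50965784415735, 193.10417288407677], [0.0, 0.0, 1.0]] [-0.00458688  0.          0.          0.          0.        ] [[0.555, -0.415, 0.72, -0.089], [-0.832, -0.274, 0.483, -0.476], [-0.003, -0.867, -0.498, 0.518], [0.0, 0.0, 0.0, 1.0]]
top [[406.6809336826663, 0.0, 315.360640861906], [0.0, 406.6809336826663, 193.14415963881626], [0.0, 0.0, 1.0]] [-0.00021446  0.          0.          0.          0.        ] [[-0.01, -0.986, 0.164, 0.434], [-1.0, 0.013, 0.013, -0.057], [-0.015, -0.164, -0.986, 0.929], [0.0, 0.0, 0.0, 1.0]]
```

View pics/scene0.png

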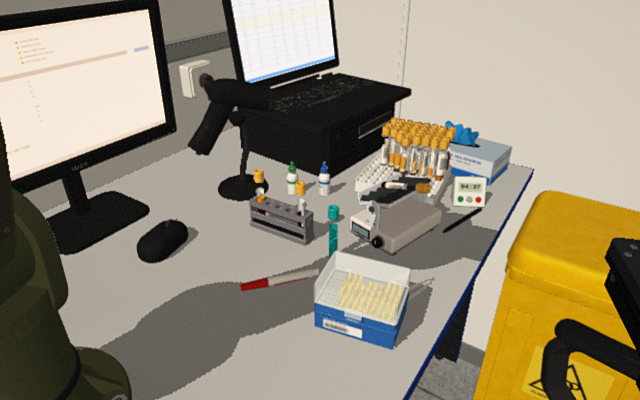

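View pics/top0.png

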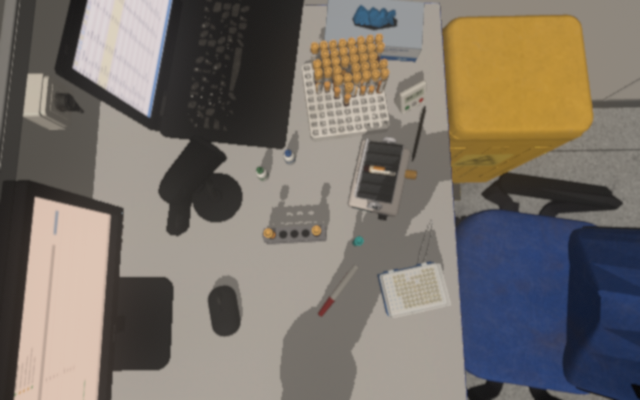

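The top view shows the single-row rack at (293,232), with orange-capped tubes at (268,233) and (316,231). The rocker is at (378,173), with its middle stopper at (410,174). The turquoise look-alike stands at (358,240), and the big white rack with many orange caps at (345,95) is a distractor. The two tubes in the single-row rack fit the description. I'll confirm with an enlarged crop.

Run:
```python
import cv2,pickle,numpy as np
t=pickle.load(open('top0.pkl','rb'))['frame'][125:255,250:430]
s=pickle.load(open('scene0.pkl','rb'))['frame'][155:265,235:455]
a=cv2.resize(t,None,fx=4,fy=4,interpolation=cv2.INTER_CUBIC)[:, :]
cv2.imwrite('pics/topc.png',a)
cv2.imwrite('pics/scenec.png',cv2.resize(s,None,fx=3.6,fy=3.6,interpolation=cv2.INTER_CUBIC))
```

```text
(no output)
```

View pics/topc.png

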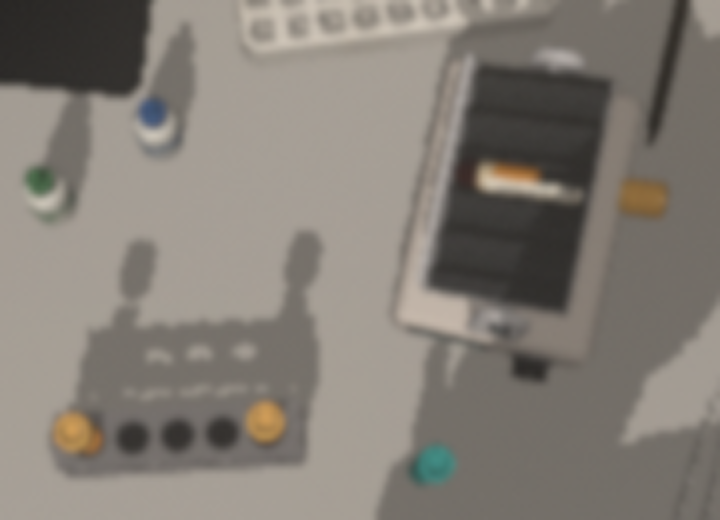

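View pics/scenec.png

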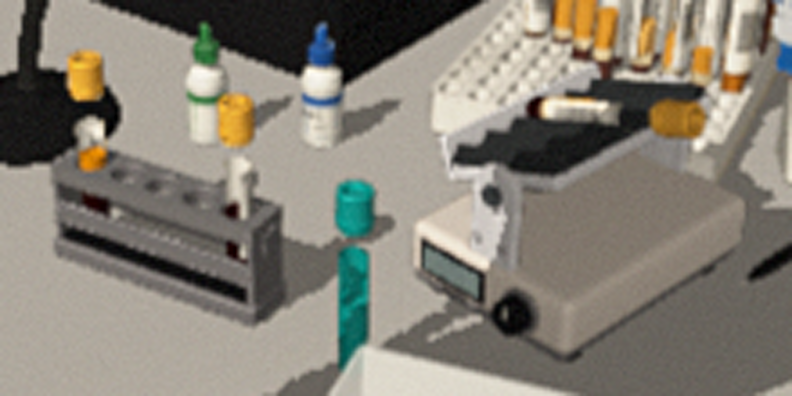

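```bash
cat > h.py <<'E'
import cv2,pickle,numpy as np
from scipy.optimize import least_squares
from scipy.spatial.transform import Rotation as R
def proj(c,P):
    T=np.linalg.inv(c['pose']); 
    return cv2.projectPoints(np.asarray(P,float).reshape(-1,3),cv2.Rodrigues(T[:3,:3])[0],T[:3,3],c['mtx'],c['D'])[0].reshape(-1,2)
def plane(c,uv,z):
    n=cv2.undistortPoints(np.float64([[uv]]),c['mtx'],c['D']).ravel()
    d=c['pose'][:3,:3]@np.r_[n,1]; o=c['pose'][:3,3]; return o+d*(z-o[2])/d[2]
def Rz(a): return R.from_euler('z',a).as_matrix()
def rack(p,P): return np.asarray(P)@Rz(p[2]).T+[p[0],p[1],0]
def plat(p,P): # p=x,y,yaw,tilt ; platform coords (origin on axle)
    return (np.asarray(P)@R.from_euler('x',-p[3]).as_matrix().T+[0,0,.085])@Rz(p[2]).T+[p[0],p[1],0]
E
python3 - <<'E'
from h import *
t=pickle.load(open('top0.pkl','rb'));s=pickle.load(open('scene0.pkl','rb'))
tc=lambda a:np.array(a)/4.+[250,125]-.375
sc=lambda a:np.array(a)/3.6+[235,155]-.36
P=[[0,.048,.124],[0,-.048,.124],[0,.024,.06],[0,0,.06],[0,-.024,.06]]
U=tc([[72,432],[265,422],[132,437],[177,436],[222,433]])
r=least_squares(lambda p:(proj(t,rack(p,P))-U).ravel(),[.4,0,0]);print('rack',r.x,r.fun.reshape(-1,2).round(1).tolist())
for u,z in zip(U,[.124,.124]): print(plane(t,u,z))
u=sc([[85,57],[236,100]]); print('scene err',proj(s,rack(r.x,P[:2]))-u,[plane(s,a,.124) for a in u])
B=[[-.078,.056,.046],[-.078,-.056,.046],[.078,-.056,.046]];UB=tc([[395,322],[583,362],[638,98]])
BS=[[-.078,-.056,.046],[-.078,.056,.046]];UBS=sc([[562,300],[414,228]])
Q=[[0,-.074,.0176],[.064,-.037,.014],[-.064,-.037,.014]];UQ=tc([[667,199],[612,80],[567,310]])
QS=[[0,-.074,.0176],[-.064,-.037,.014]];UQS=sc([[704,119],[556,180]])
f=lambda p:np.r_[(proj(t,rack(p,B))-UB),(proj(s,rack(p,BS))-UBS),proj(t,plat(p,Q))-UQ,proj(s,plat(p,QS))-UQS].ravel()
r=least_squares(f,[.55,-.2,0,.28]);print('rocker',r.x,r.fun.reshape(-1,2).round(1).tolist())
p=r.x;print(plat(p,[[-.044,.038,.0176],[.044,.038,.0176],[0,-.074,.0176]]))
E
```

```text
rack [0.49266671 0.00091324 0.03903139] [[-0.1, -0.1], [0.1, -0.0], [0.0, 0.2], [0.0, -0.1], [0.0, 0.0]]
[0.49065873 0.04860758 0.124     ]
[ 0.49451592 -0.04687144  0.124     ]
scene err [[0.80737672 0.17950147]
 [0.76664927 0.67447237]] [array([0.49052276, 0.05065989, 0.124     ]), array([ 0.49585819, -0.04438731,  0.124     ])]
rocker [ 0.61756562 -0.18497074 -0.22888087  0.2922203 ] [[-2.2, -0.1], [1.3, 0.9], [0.5, -1.0], [2.7, 2.1], [-2.0, -2.7], [-0.8, 0.9], [0.6, -0.8], [0.3, 1.2], [-1.2, 1.5], [1.2, -3.1]]
[[ 0.58411969 -0.13460966  0.09090687]
 [ 0.66982473 -0.15457578  0.09090687]
 [ 0.60263806 -0.24904763  0.12317173]]
```

The middle crop confirms the targets: the two orange-capped tubes stand at each end of the grey rack, and the turquoise one stands apart. I'm moving now, first lifting and turning the jaw axis across the grooves (azimuth −13°).

>>> move_arm --pt "1 0 0 -0.02 0 0 -5" --pt "1 0 0 -0.02 0 0 -5" --pt "1 0 0 -0.02 0 0 -5" --pt "1 0 0 -0.02 0 0 -5" --pt "1 0 0 -0.02 0 0 -5" --pt "1 0 0 -0.02 0 0 -5" --pt "1 0 0 -0.02 0 0 -5" --pt "1 0 0 -0.02 0 0 -5" --pt "1 0 0 0 0 0 -5" --pt "1 0 0 0 0 0 -5" --pt "1 0 0 0 0 0 -5"

```text
time: 1.02
tcp_pos: [0.241, -0.6037, 0.3825]
tcp_rot: [-3.121, 0.355, 0.0]
force: [-0.6, -0.0, -0.3]
finger_gap: 0.087
```

```bash
cat >> h.py <<'E'
def need(pos,Rt=None,grasp=True):
    """tool-frame shift/turn from the present pose; pos is where the grasp point (or TCP) shall be"""
    from bench import ctrl
    s=ctrl.get_state(); R0=R.from_rotvec(s['tcp_rot']).as_matrix(); Rt=R0 if Rt is None else Rt
    tgt=np.array(pos)+(Rt[:,2]*ctrl.pinch_z if grasp else 0)
    d=R0.T@(tgt-s['tcp_pos']); rv=np.degrees(R.from_matrix(R0.T@Rt).as_rotvec())
    print('t',round(s['time'],2),'tcp',s['tcp_pos'].round(4),'shift first (tool mm)',(d*1000).round(1),'then turn deg',rv.round(2)); return d,rv
def tool(az,lean): # jaw axis azimuth, lean back to -y (rad)
    x=np.array([np.cos(az),np.sin(az),0]); z=np.array([0,0,-1.]); M=np.c_[x,np.cross(z,x),z]
    return M@R.from_euler('x',lean).as_matrix()
E
python3 - <<'E'
from h import *
need([.60,-.27,.34],tool(-.229,0),False)
from bench import ctrl; print(ctrl.get_state()['joint_positions'].round(3))
E
```

```text
t 1.02 tcp [ 0.241  -0.6037  0.3825] shift first (tool mm) [ 274.8 -405.8   42.5] then turn deg [-0.    0.01  0.13]
[ 1.282  0.31  -0.183  1.154  0.056  1.682  0.887]
```

>>> move_arm --pt "1 0.02 -0.03 0.002 0 0 0" --pt "1 0.02 -0.03 0.002 0 0 0" --pt "1 0.02 -0.03 0.002 0 0 0" --pt "1 0.02 -0.03 0.002 0 0 0" --pt "1 0.02 -0.03 0.002 0 0 0" --pt "1 0.02 -0.03 0.002 0 0 0" --pt "1 0.02 -0.03 0.002 0 0 0" --pt "1 0.02 -0.03 0.002 0 0 0" --pt "1 0.02 -0.03 0.002 0 0 0" --pt "1 0.02 -0.03 0.002 0 0 0" --pt "1 0.02 -0.03 0.002 0 0 0" --pt "1 0.02 -0.03 0.002 0 0 0"

```text
time: 2.02
tcp_pos: [0.5579, -0.3069, 0.3581]
tcp_rot: [3.121, -0.362, -0.001]
force: [0.7, -1.1, -0.3]
finger_gap: 0.0868
```

>>> move_arm --pt "1 0.017 -0.023 0.009 0 0 0" --pt "1 0.017 -0.023 0.009 0 0 0" --pt "0.5 0 0 0 0 0 0"

```text
time: 2.27
tcp_pos: [0.6041, -0.2637, 0.3371]
tcp_rot: [-3.116, 0.346, 0.004]
force: [-0.6, 1.7, -1.1]
finger_gap: 0.0851
```

Run:
```python
from h import *
from bench import viewer,ctrl
c=viewer.capture('wrist'); pickle.dump(c,open('w1.pkl','wb')); cv2.imwrite('pics/w1.png',c['frame'])
s=ctrl.get_state();print(s['time'],s['tcp_pos'],s['joint_positions'].round(2),c['pose'].round(3).tolist(),c['mtx'][0,0],c['D'])
```

```text
2.3167 [ 0.6022462  -0.26688152  0.33812309] [ 0.7   0.35 -0.45  1.21  0.15  1.61  0.06] [[0.976, -0.211, -0.057, 0.619], [-0.219, -0.945, -0.242, -0.197], [-0.002, 0.249, -0.969, 0.498], [0.0, 0.0, 0.0, 1.0]] 319.6511670247833 [-0.03364614  0.          0.          0.          0.        ]
```

View pics/w1.png

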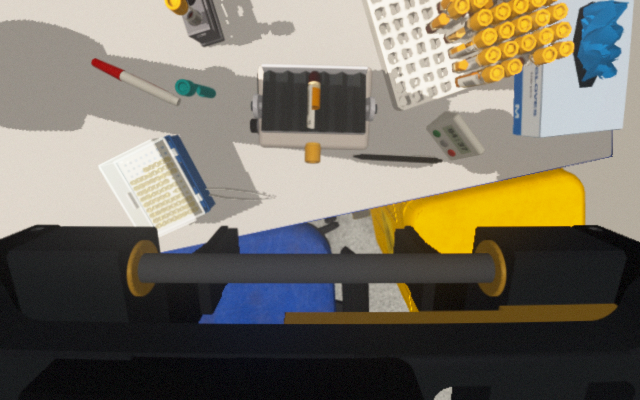

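The wrist view shows the rocker at (315,105), with the middle tube's stopper at (313,152). I'll enlarge that area to refine it.

Run:
```python
from h import *
c=pickle.load(open('w1.pkl','rb'))
cv2.imwrite('pics/w1c.png',cv2.resize(c['frame'][55:170,240:390],None,fx=5,fy=5,interpolation=cv2.INTER_CUBIC))
```

```text
(no output)
```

View pics/w1c.png

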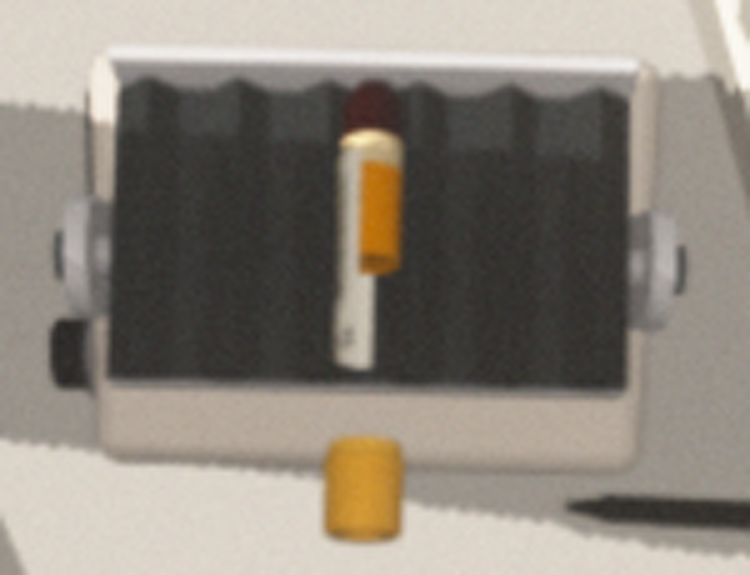

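Run:
```python
from h import *
t=pickle.load(open('top0.pkl','rb'));s=pickle.load(open('scene0.pkl','rb'));w=pickle.load(open('w1.pkl','rb'))
tc=lambda a:np.array(a)/4.+[250,125]-.375
sc=lambda a:np.array(a)/3.6+[235,155]-.36
wc=lambda a:np.array(a)/5.+[240,55]-.4
W=[[0,.038,.0176],[0,-.074,.0176],[0,-.056,.0269],[-.064,-.036,.0175],[.064,-.036,.0175],[-.064,.04,.0236],[.064,.04,.0236]];UW=wc([[374,84],[363,536],[365,440],[108,380],[628,390],[107,52],[640,66]])
BW=[[-.078,-.056,.046],[.078,-.056,.046]];UBW=wc([[99,466],[636,473]])
B=[[-.078,.056,.046],[-.078,-.056,.046],[.078,-.056,.046]];UB=tc([[395,322],[583,362],[638,98]])
Q=[[0,-.074,.0176]];UQ=tc([[667,199]])
QS=[[0,-.074,.0176]];UQS=sc([[704,119]])
f=lambda p:np.r_[(proj(w,plat(p,W))-UW),proj(w,rack(p,BW))-UBW,.5*(proj(t,rack(p,B))-UB),proj(t,plat(p,Q))-UQ,proj(s,plat(p,QS))-UQS].ravel()
r=least_squares(f,[.61,-.18,-.22,.28],loss='soft_l1');p=r.x;print('rocker',p.round(4),f(p).reshape(-1,2).round(1).tolist())
J=np.linalg.inv(r.jac.T@r.jac);print(np.sqrt(np.diag(J)))
np.save('rocker.npy',p)
for x in(-.044,.044): print('foot',plat(p,[[x,.038,.0176]]).round(4),'grip z=103',plat(p,[[x,.038-.103,.0176]]).round(4))
print('ref',plat(p,Q))
for n,u,z in(('scan',[217,197],0),('dropA',[262,176],.03),('dropB',[289,158],.03),('turq',[358,240],.1)): print(n,plane(t,u,z).round(3))
need([.492,-.047,.2],tool(p[2],.6))
need([.57,-.26,.25],tool(p[2],.6))
```

```text
rocker [ 0.6177 -0.1862 -0.2381  0.3383] [[-0.1, -0.5], [0.4, 0.6], [0.2, 2.7], [-2.2, -0.8], [2.1, -0.9], [-0.5, 1.0], [0.6, 0.1], [-1.4, -0.1], [2.0, 0.4], [-0.9, -0.2], [0.8, 0.5], [0.7, -0.4], [-0.7, 0.7], [-1.4, -0.1]]
[0.00054939 0.00056465 0.006862   0.02131062]
foot [[ 0.5847 -0.1353  0.089 ]] grip z=103 [[ 0.5618 -0.2297  0.1232]]
foot [[ 0.6703 -0.1561  0.089 ]] grip z=103 [[ 0.6473 -0.2505  0.1232]]
ref [[ 0.6025771  -0.24837231  0.1261633 ]]
scan [0.583 0.183 0.   ]
dropA [0.625 0.075 0.03 ]
dropB [0.666 0.014 0.03 ]
turq [ 0.475 -0.132  0.1  ]
t 2.32 tcp [ 0.6022 -0.2669  0.3381] shift first (tool mm) [-155.7 -200.   154.7] then turn deg [34.21  0.43  0.72]
t 2.32 tcp [ 0.6022 -0.2669  0.3381] shift first (tool mm) [-32.5  -9.8 103.7] then turn deg [34.21  0.43  0.72]
```

>>> move_arm --pt "0.5 -0.013 -0.017 0 5.7 0 0" --pt "0.5 -0.013 -0.017 0 5.7 0 0" --pt "0.5 -0.013 -0.017 0 5.7 0 0" --pt "0.5 -0.013 -0.017 0 5.7 0 0" --pt "0.5 -0.013 -0.017 0 5.7 0 0" --pt "0.5 -0.013 -0.017 0 5.7 0 0.5" --pt "0.5 0 0 0 0 0 0"

```text
time: 2.9
tcp_pos: [0.5443, -0.1617, 0.3644]
tcp_rot: [-2.526, 0.314, -0.086]
force: [0.2, -1.3, -0.2]
finger_gap: 0.0444
```

Run:
```python
from h import *
p=np.load('rocker.npy')
from bench import ctrl; print(ctrl.get_state()['joint_positions'].round(2))
need([.4945,-.047,.175],tool(p[2],.6))
```

```text
[ 0.99  0.26 -0.49  1.4  -0.46  1.67  0.24]
t 2.9 tcp [ 0.5443 -0.1617  0.3644] shift first (tool mm) [-74.6  25.1 231.5] then turn deg [ 0.08  0.14 -0.59]
```

>>> move_arm --pt "0.5 -0.008 0.003 0.025 0 0 0" --pt "0.5 -0.008 0.003 0.025 0 0 0" --pt "0.5 -0.008 0.003 0.025 0 0 0" --pt "0.5 -0.008 0.003 0.025 0 0 0" --pt "0.5 -0.008 0.003 0.025 0 0 0" --pt "0.5 -0.008 0.003 0.025 0 0 0" --pt "0.5 -0.008 0.003 0.025 0 0 0" --pt "0.5 -0.008 0.002 0.025 0 0 0" --pt "0.5 -0.008 0.002 0.025 0 0 -0.6" --pt "0.5 -0.003 0 0.006 0 0 0" --pt "0.5 0 0 0 0 0 0"

```text
time: 3.82
tcp_pos: [0.4977, -0.0337, 0.1594]
tcp_rot: [-2.532, 0.29, -0.087]
force: [-0.5, -0.3, 1.1]
finger_gap: 0.0433
```

Run:
```python
from h import *
from bench import viewer,ctrl
p=np.load('rocker.npy')
c=viewer.capture('wrist'); pickle.dump(c,open('w2.pkl','wb')); cv2.imwrite('pics/w2.png',c['frame'])
need([.4945,-.047,.115],tool(p[2],.6))
print('pred tops',proj(c,[[.4907,.0486,.124],[.4945,-.047,.124]]).round(1))
```

```text
t 3.87 tcp [ 0.4992 -0.035   0.1608] shift first (tool mm) [-1.9 36.1 49.5] then turn deg [0.26 0.2  0.46]
pred tops [[281.6 145.8]
 [316.4 275.6]]
```

View pics/w2.png

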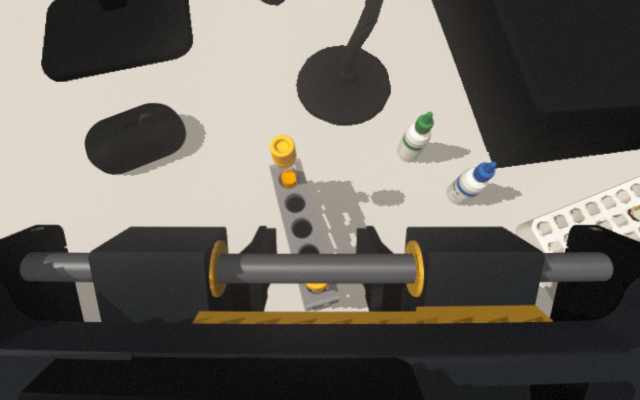

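The wrist view shows tube_1's cap at (283,145), within 1.5 px of the prediction. Tube_2 sits between the fingers at (316,285). I'll go straight down on tube_2.

>>> move_arm --pt "0.5 -0.001 0.006 0.008 0 0 0" --pt "0.5 -0.001 0.006 0.008 0 0 0" --pt "0.5 0 0.006 0.008 0 0 0" --pt "0.5 0 0.006 0.008 0 0 0" --pt "0.5 0 0.006 0.008 0 0 0" --pt "0.5 0 0.006 0.009 0 0 0" --pt "0.5 0 0 0 0 0 0" --pt "0 0 0 0 0 0 0" --pt "0 0 0 0 0 0 0" --pt "0 0 0 0 0 0 0" --pt "0 0 0 0 0 0 0" --pt "0 0 0 0 0 0 0" --grip_force 12

```text
time: 4.87
tcp_pos: [0.4969, -0.0364, 0.1001]
tcp_rot: [-2.531, 0.291, -0.093]
force: [0.4, 0.7, -0.0]
finger_gap: 0.0183
```

Run:
```python
from h import *
from bench import ctrl
p=np.load('rocker.npy')
print(ctrl.get_state()['finger_gap'],ctrl.get_state()['force'])
need([.4945,-.047,.115],tool(p[2],.6))
```

```text
0.018273020753125657 [ 0.41249676  0.67593355 -0.03900726]
t 4.87 tcp [ 0.4969 -0.0364  0.1001] shift first (tool mm) [0.1 0.6 0.3] then turn deg [0.21 0.16 0.47]
```

>>> move_arm --pt "0 0 -0.006 -0.008 0 0 0" --pt "0 0 -0.011 -0.016 0 0 0" --pt "0 0 -0.014 -0.021 0 0 0" --pt "0 0 -0.014 -0.021 0 0 0" --pt "0 0 -0.014 -0.021 0 0 0" --pt "0 0 -0.014 -0.021 0 0 0" --pt "0 0 -0.014 -0.021 0 0 0" --pt "0 0 -0.014 -0.021 0 0 0" --pt "0 0 0 0 0 0 0"

```text
time: 5.62
tcp_pos: [0.4985, -0.0371, 0.2864]
tcp_rot: [-2.534, 0.288, -0.102]
force: [0.7, 0.6, -0.8]
finger_gap: 0.0176
```

```bash
cat >> h.py <<'E'
# tube in tool frame after grasp: foot offset from grasp point = -.103 along tube axis; axis at lean .6
AX=R.from_euler('x',-.6).as_matrix()@np.array([0,0,-1.]) # tube +z in tool axes
def place(side,back=0,up=0,g=.103,p=None):
    """need() to put foot at groove (side -1 near,+1 far), offset uphill 'back', square to platform 'up'"""
    p=np.load('rocker.npy') if p is None else p
    foot=plat(p,[[side*.044,.038-back,.0176+up]])[0]
    Rt=tool(p[2],.6+np.pi/2-p[3]); return need(foot+g*Rt@AX,Rt)
E
python3 - <<'E'
from h import *
place(1,.02,.06)
E
```

```text
t 5.62 tcp [ 0.4985 -0.0371  0.2864] shift first (tool mm) [192.7 182.6  -6.3] then turn deg [70.92  0.27  0.75]
```

>>> move_arm --pt "0 0.01 0 0 7 0 0" --pt "0 0.018 0 0 7 0 0" --pt "0 0.018 0 0 7 0 0" --pt "0 0.018 0 0 7 0 0" --pt "0 0.018 0 0 7 0 0" --pt "0 0.018 0 0 7 0 0" --pt "0 0.018 0 0 7 0 0" --pt "0 0.018 0 0 7 0 0" --pt "0 0.018 0 0 7 0 0" --pt "0 0.018 0 0 7 0 0" --pt "0 0.01 0 0 0 0 0" --pt "0 0 0 0 0 0 0"

```text
time: 6.62
tcp_pos: [0.6744, -0.0785, 0.2767]
tcp_rot: [-1.311, 0.156, -0.192]
force: [-1.3, 0.3, 0.3]
finger_gap: 0.018
```

Run:
```python
from h import *
from bench import ctrl; s=ctrl.get_state();print(s['joint_positions'].round(2),s['finger_gap'])
place(1,.02,.06)
```

```text
[ 1.    1.   -0.61  1.44 -1.14  1.7   0.64] 0.01802246960125039
t 6.62 tcp [ 0.6744 -0.0785  0.2767] shift first (tool mm) [  13.5   43.9 -171. ] then turn deg [ 0.49  0.38 -0.4 ]
```

Mistake noticed: this lean direction adds to the turn, so the tool would end up below horizontal at the rocker. I'll put tube_2 back in its hole and regrasp it with the tool vertical. First I'll check the clearances and the way back.

Run:
```python
from h import *
t=pickle.load(open('top0.pkl','rb'));p=np.load('rocker.npy')
for n,u,z in(('headtip far',[222,152],.24),('head left',[160,185],.24),('head right',[205,150],.2),('grip bottom',[178,232],.12)): print(n,plane(t,u,z).round(3))
need([.4985-.0025,-.047,.30],tool(p[2],.6))
```

```text
headtip far [0.624 0.115 0.24 ]
head left [0.567 0.221 0.24 ]
head right [0.64  0.157 0.2  ]
grip bottom [0.494 0.228 0.12 ]
t 6.62 tcp [ 0.6744 -0.0785  0.2767] shift first (tool mm) [-180.8   -6.6    2.3] then turn deg [-70.12   0.58  -0.12]
```

>>> move_arm --pt "0 -0.016 0 0 -7 0 0" --pt "0 -0.018 0 0 -7 0 0" --pt "0 -0.018 0 0 -7 0 0" --pt "0 -0.018 0 0 -7 0 0" --pt "0 -0.018 0 0 -7 0 0" --pt "0 -0.018 0 0 -7 0 0" --pt "0 -0.018 0 0 -7 0 0" --pt "0 -0.018 0 0 -7 0 0" --pt "0 -0.018 0 0 -7 0 0" --pt "0 -0.018 0 0 -7 0 0" --pt "0 -0.004 0 0 0 0 0" --pt "0 0 0 0 0 0 0"

```text
time: 7.62
tcp_pos: [0.4955, -0.0348, 0.2837]
tcp_rot: [-2.537, 0.285, -0.098]
force: [0.4, -0.5, -1.2]
finger_gap: 0.0177
```

Run:
```python
from h import *
p=np.load('rocker.npy')
for z in(.19,.116):need([.4945,-.047,z],tool(p[2],.6))
```

```text
t 7.62 tcp [ 0.4955 -0.0348  0.2837] shift first (tool mm) [ 1.  62.1 89.7] then turn deg [0.5  0.02 0.84]
t 7.62 tcp [ 0.4955 -0.0348  0.2837] shift first (tool mm) [  0.4 103.4 151.1] then turn deg [0.5  0.02 0.84]
```

>>> move_arm --pt "0 0 0.012 0.018 0.2 0 0.3" --pt "0 0.001 0.012 0.018 0.2 0 0.3" --pt "0 0 0.012 0.018 0.1 0 0.2" --pt "0 0 0.012 0.018 0 0 0" --pt "0 0 0.013 0.017 0 0 0" --pt "0 0 0 0 0 0 0" --pt "0 0 0 0 0 0 0"

```text
time: 8.2
tcp_pos: [0.4962, -0.0374, 0.1721]
tcp_rot: [-2.517, 0.311, -0.085]
force: [-0.3, 0.7, 0.3]
finger_gap: 0.0177
```

Run:
```python
from h import *
p=np.load('rocker.npy')
need([.4945,-.047,.116],tool(p[2],.6))
```

```text
t 8.2 tcp [ 0.4962 -0.0374  0.1721] shift first (tool mm) [ 1.3 40.1 59.2] then turn deg [-0.43  0.27 -0.54]
```

>>> move_arm --pt "0 0.001 0.004 0.006 0 0 0" --pt "0 0 0.004 0.006 0 0 0" --pt "0 0 0.004 0.006 0 0 0" --pt "0 0 0.004 0.006 0 0 0" --pt "0 0 0.004 0.006 0 0 0" --pt "0 0 0 0 0 0 0"

```text
time: 8.7
tcp_pos: [0.4969, -0.0362, 0.1351]
tcp_rot: [-2.519, 0.309, -0.084]
force: [-0.0, -0.3, -0.5]
finger_gap: 0.0181
```

>>> move_arm --pt "0 0 0.004 0.006 0 0 0" --pt "0 0 0.004 0.006 0 0 0" --pt "0 0 0.004 0.006 0 0 0" --pt "0 0 0.004 0.006 0 0 0" --pt "0 0 0.003 0.004 0 0 0" --pt "0 0 0 0 0 0 0"

```text
time: 9.2
tcp_pos: [0.4968, -0.0358, 0.1015]
tcp_rot: [-2.519, 0.309, -0.085]
force: [0.4, -0.5, 0.1]
finger_gap: 0.0182
```

>>> move_arm --pt "0.5 0 0 0 0 0 0" --pt "0.5 0 0 0 0 0 0" --pt "0.5 0 0 0 0 0 0" --pt "0.5 0 -0.008 -0.012 0 0 0" --pt "0.5 0 -0.01 -0.015 0 0 0" --pt "0.5 0 -0.01 -0.015 0 0 0" --pt "0.5 0 -0.007 -0.01 -6.7 0 0" --pt "0.5 0 0 0 -6.9 0 0" --pt "0.5 0 0 0 -6.9 0 0" --pt "0.5 0 0 0 -6.9 0 0" --pt "0.5 0 0 0 -6.9 0 0" --pt "0.5 0 0 0 0 0 0"

```text
time: 10.2
tcp_pos: [0.4996, -0.0305, 0.1675]
tcp_rot: [-3.116, 0.36, 0.002]
force: [0.6, 1.1, -0.1]
finger_gap: 0.0438
```

Run:
```python
from h import *
from bench import viewer
p=np.load('rocker.npy')
need([.4945,-.047,.115],tool(p[2],0))
c=viewer.capture('wrist'); cv2.imwrite('pics/w3.png',c['frame'][80:,120:520]); print(proj(c,[.4945,-.047,.124])-[120,80])
```

```text
t 10.2 tcp [ 0.4996 -0.0305  0.1675] shift first (tool mm) [-1.1 17.6 71.2] then turn deg [-0.26  0.12  0.46]
[[194.85594215 163.46140323]]
```

View pics/w3.png

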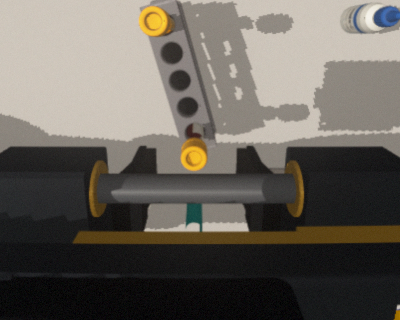

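The wrist view shows tube_2 back in its hole, its cap at crop (194,154) against a predicted (195,163), so it leans slightly towards +y.

Run:
```python
from h import *
from bench import viewer
c=viewer.capture('wrist')
f=c['frame'][80:260,240:350].astype(int)
hsv=cv2.cvtColor(c['frame'],cv2.COLOR_BGR2HSV); m=cv2.inRange(hsv,(15,120,120),(32,255,255))
n,l,st,ce=cv2.connectedComponentsWithStats(m)
for i in range(1,n):
    if st[i,4]>60: print(st[i],ce[i].round(1))
P=[[.4907,.0486,.124],[.4945,-.047,.124]]
print(proj(c,P).round(1))
for u in([274,98],[313.5,234]): print(plane(c,u,.124).round(4))
```

```text
[259  83  33  31 790] [274.7  98.3]
[301 216  27  33 726] [314.2 232.3]
[209 250   6  43 118] [211.3 271.7]
[419 252   5  39 114] [420.7 271.6]
[514 388  19  12 168] [523.4 394.2]
[[273.5 100.3]
 [315.5 241.2]]
[0.4914 0.0498 0.124 ]
[ 0.4944 -0.0416  0.124 ]
```

>>> move_arm --pt "0.5 -0.001 0.014 0 0 0 0.4" --pt "0.5 0 0 0.012 0 0 0" --pt "0.5 0 0 0.014 0 0 0" --pt "0.5 0 0 0.014 0 0 0" --pt "0.5 0 0 0.014 0 0 0" --pt "0.5 0 0 0.012 0 0 0" --pt "0.5 0 0 0.003 0 0 0" --pt "0 0 0 0 0 0 0" --pt "0 0 0 0 0 0 0" --pt "0 0 0 0 0 0 0" --pt "0 0 0 0 0 0 0" --pt "0 0 0 0 0 0 0"

```text
time: 11.3
tcp_pos: [0.4938, -0.0499, 0.0971]
tcp_rot: [-3.11, 0.388, 0.007]
force: [-0.4, 0.0, 0.0]
finger_gap: 0.0183
```

```bash
sed -i "s/^AX=.*/AX=np.array([0,0,-1.])/; s/tool(p\[2\],.6+np.pi\/2-p\[3\])/tool(p[2],np.pi\/2-p[3])/" h.py
python3 - <<'E'
from h import *
p=np.load('rocker.npy')
need([.4945,-.043,.115],tool(p[2],0))
E
```

```text
t 11.3 tcp [ 0.4938 -0.0499  0.0971] shift first (tool mm) [-1.  -6.9  0.8] then turn deg [-0.39  0.29 -0.58]
```

>>> move_arm --pt "0.4 0 0 0 0 0 0" --pt "0.4 0 0 0 0 0 0" --pt "0.4 0 -0.003 0 0 0 0" --pt "0.4 0 -0.003 0 0 0 0" --pt "0.4 0 0 0 0 0 0" --pt "0 0 0 0 0 0 0" --pt "0 0 0 0 0 0 0" --pt "0 0 0 0 0 0 0" --pt "0 0 0 0 0 0 0" --pt "0 0 0 0 0 0 0"

```text
time: 12.13
tcp_pos: [0.4946, -0.0441, 0.0964]
tcp_rot: [-3.11, 0.389, 0.009]
force: [0.0, 0.2, -0.5]
finger_gap: 0.0183
```

Run:
```python
from h import *
from bench import viewer
p=np.load('rocker.npy')
d=need([.4945,-.043,.115],tool(p[2],0))
c=viewer.capture('wrist')
hsv=cv2.cvtColor(c['frame'],cv2.COLOR_BGR2HSV); m=cv2.inRange(hsv,(15,120,120),(32,255,255))
n,l,st,ce=cv2.connectedComponentsWithStats(m)
for i in range(1,n):
    if st[i,4]>60: print(st[i],ce[i].round(1))
print(proj(c,[[.4907,.0486,.124],[.4945,-.043,.124],[.4945,-.043,.106],[.4945,-.043,.06]]).round(1))
```

```text
t 12.13 tcp [ 0.4946 -0.0441  0.0964] shift first (tool mm) [-0.4 -1.1  0.1] then turn deg [-0.39  0.38 -0.6 ]
[ 226   33   56   57 2140] [252.4  60.2]
[300 234  33  20 501] [316.3 244.7]
[362 242  11  51 277] [368.1 264.3]
[261 250   4  43 100] [262.4 271.3]
[[248.5  60.6]
 [315.5 266.8]
 [315.8 250.6]
 [316.3 221.6]]
```

>>> move_arm --pt "0 0 0 -0.008 0 0 0" --pt "0 0 0 -0.016 0 0 0" --pt "0 0 0 -0.022 0 0 0" --pt "0 0 0 -0.024 0 0 0" --pt "0 0 0 -0.024 0 0 0" --pt "0 0 0 -0.024 0 0 0" --pt "0 0 0 -0.024 0 0 0" --pt "0 0 0 -0.024 0 0 0" --pt "0 0 0 -0.024 0 0 0" --pt "0 0.01 0 0 7 0 0" --pt "0 0.018 0 0 7 0 0" --pt "0 0.018 0 0 7 0 0"

```text
time: 13.18
tcp_pos: [0.5417, -0.0567, 0.2892]
tcp_rot: [-2.746, 0.341, -0.065]
force: [0.4, 0.4, -0.8]
finger_gap: 0.0181
```

>>> move_arm --pt "0 0.018 0 0 7 0 0" --pt "0 0.018 0 0 7 0 0" --pt "0 0.018 0 0 7 0 0" --pt "0 0.018 0 0 7 0 0" --pt "0 0.018 0 0 7 0 0" --pt "0 0.018 0 0 7 0 0" --pt "0 0.018 0 0 7 0 0" --pt "0 0.01 0 0 0 0 0" --pt "0 0 0 0 0 0 0"

```text
time: 13.93
tcp_pos: [0.6726, -0.0927, 0.2814]
tcp_rot: [-1.897, 0.248, -0.159]
force: [-0.4, 0.6, -0.1]
finger_gap: 0.0181
```

Run:
```python
from h import *
from bench import ctrl; s=ctrl.get_state();print(s['joint_positions'].round(2),s['finger_gap'])
place(1,.02,.06)
```

```text
[ 0.96  0.68 -0.53  1.4  -0.85  1.55  0.42] 0.018139855484375446
t 13.93 tcp [ 0.6726 -0.0927  0.2814] shift first (tool mm) [ 15.7 141.9 -98.9] then turn deg [ 0.02 -0.49 -0.89]
```

>>> move_arm --pt "0 0.002 0.014 -0.014 0 0 -0.2" --pt "0 0.002 0.016 -0.014 0 -0.1 -0.2" --pt "0 0.002 0.018 -0.014 0 -0.1 -0.2" --pt "0 0.002 0.018 -0.014 0 -0.1 -0.2" --pt "0 0.002 0.018 -0.014 0 -0.1 -0.1" --pt "0 0.002 0.018 -0.012 0 -0.1 0" --pt "0 0.002 0.018 -0.01 0 0 0" --pt "0 0.002 0.018 -0.007 0 0 0" --pt "0 0 0 0 0 0 0" --pt "0 0 0 0 0 0 0"

```text
time: 14.77
tcp_pos: [0.654, -0.2305, 0.1893]
tcp_rot: [-1.905, 0.221, -0.164]
force: [0.3, 0.3, 0.7]
finger_gap: 0.0181
```

Run:
```python
from h import *
from bench import viewer
place(1,.02,.06); place(1,.003,.006)
im=[]
c=viewer.capture('wrist'); pickle.dump(c,open('w4.pkl','wb'))
s=viewer.capture('scene'); pickle.dump(s,open('s4.pkl','wb'))
a=c['frame']; b=cv2.resize(s['frame'][100:240,330:490],(400,350),interpolation=cv2.INTER_CUBIC)
cv2.imwrite('pics/w4.png',np.hstack([cv2.resize(a[40:390,120:520],(400,350)),b]))
```

```text
t 14.77 tcp [ 0.654  -0.2305  0.1893] shift first (tool mm) [-1.8  9.3  0.9] then turn deg [0.28 0.03 0.38]
t 14.77 tcp [ 0.654  -0.2305  0.1893] shift first (tool mm) [-2.2 63.2 18.2] then turn deg [0.28 0.03 0.38]
```

View pics/w4.png

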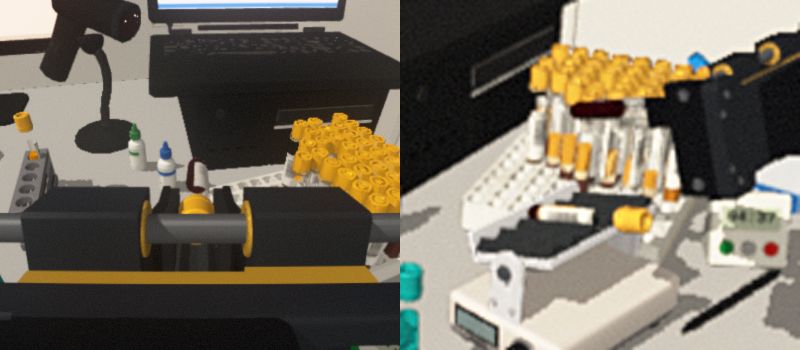

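The composite shows the held tube's dark-red foot at about (597,109), with the middle tube below it at (537,212)–(640,222) and the platform undisturbed. I'll compare the angles numerically.

Run:
```python
from h import *
from bench import ctrl
p=np.load('rocker.npy'); s=pickle.load(open('s4.pkl','rb')); st=ctrl.get_state()
Rt=R.from_rotvec(st['tcp_rot']).as_matrix(); g=np.array([.654,-.2305,.1893])-ctrl.pinch_z*Rt[:,2]
full=lambda P:(proj(s,P)).round(1)
off=np.array([330,100])
foot=g+.103*Rt[:,2]
print('held pred foot, z30,z60',full([foot+Rt[:,2]*-q for q in(0,.03,.06,.09)]).tolist())
print('tool z elev deg',np.degrees(np.arcsin(-Rt[2,2])),'tilt deg',np.degrees(p[3]))
for tl in (.27,.30,.3383,.36):
    q=p.copy();q[3]=tl; print(tl,'mid foot..top',full(plat(q,[[0,.038,.0176],[0,-.056,.0176],[0,-.074,.0176]])).tolist())
f=s['frame']; hsv=cv2.cvtColor(f,cv2.COLOR_BGR2HSV); b,g_,r=[f[:,:,i].astype(int) for i in range(3)]
red=((r-g_>18)&(r<110)&(abs(b-g_)<18)).astype(np.uint8)
n,l,stt,ce=cv2.connectedComponentsWithStats(red)
for i in range(1,n):
    x,y,w,h,a=stt[i]
    if a>25 and 330<x<490 and 100<y<240:
        ys,xs=np.nonzero(l==i); v=cv2.fitLine(np.c_[xs,ys].astype(np.float32),cv2.DIST_L2,0,.01,.01).ravel(); print('red',stt[i],ce[i].round(1),'slope',v[1]/v[0])
m=cv2.inRange(hsv,(15,120,100),(32,255,255)); n,l,stt,ce=cv2.connectedComponentsWithStats(m)
for i in range(1,n):
    x,y,w,h,a=stt[i]
    if a>50 and 400<x<460 and 170<y<210: print('orange',stt[i],ce[i])
print(f[180:192,380:400].sum(2)[::2,::2])
```

```text
held pred foot, z30,z60 [[398.2, 144.3], [410.5, 143.8], [423.4, 143.3], [437.0, 142.7]]
tool z elev deg 19.621675069990037 tilt deg 19.384464534731944
0.27 mid foot..top [[382.0, 183.8], [421.4, 189.2], [429.8, 190.4]]
0.3 mid foot..top [[381.9, 184.3], [421.1, 188.3], [429.4, 189.2]]
0.3383 mid foot..top [[381.7, 185.0], [420.6, 187.2], [428.8, 187.6]]
0.36 mid foot..top [[381.7, 185.3], [420.3, 186.5], [428.5, 186.8]]
red [398 140  22   7 119] [409.1 143.1] slope -0.033694867
orange [415 182  16  11 145] [422.46206897 187.26896552]
[[728 698 666 612 591 589 325 294 378 205]
 [686 450  85 453 682 642 557 481 456 405]
 [543  39 161 735 744 705 711 721 742 754]
 [499  63 192 717 734 600 551 489 478 520]
 [177 175 135 250 337 329 304 346 352 388]
 [180 175 159 162 164 172 171 158 156 153]]
```

>>> move_arm --pt "0 -0.001 0.01 0.003 0 0 0.2" --pt "0 -0.001 0.01 0.003 0 0 0.2" --pt "0 0 0.01 0.003 0 0 0" --pt "0 0 0.01 0.002 0 0 0" --pt "0 0 0.008 0.001 0 0 0" --pt "0 0 0.004 0 0 0 0" --pt "0 0 0 0 0 0 0" --pt "0 0 0 0 0 0 0"

```text
time: 15.53
tcp_pos: [0.6511, -0.2354, 0.1352]
tcp_rot: [-1.902, 0.228, -0.159]
force: [0.3, 0.2, 1.0]
finger_gap: 0.0179
```

Run:
```python
from h import *
place(1,.008,.0)
```

```text
t 15.53 tcp [ 0.6511 -0.2354  0.1352] shift first (tool mm) [-0.  16.5  0.1] then turn deg [ 0.19  0.06 -0.08]
```

>>> move_arm --pt "0 0 0.004 0 0 0 0" --pt "0 0 0.004 0 0 0 0" --pt "0 0 0.003 0 0 0 0" --pt "0 0 0 0 0 0 0"

```text
time: 15.87
tcp_pos: [0.6498, -0.2392, 0.1242]
tcp_rot: [-1.903, 0.229, -0.158]
force: [0.4, -0.6, 1.0]
finger_gap: 0.0177
```

Run:
```python
from h import *
from bench import viewer,ctrl
place(1,.008,.0); print(ctrl.get_state()['force'])
s=viewer.capture('scene'); t=viewer.capture('top')
a=cv2.resize(s['frame'][135:215,360:480],(600,400),interpolation=cv2.INTER_CUBIC)
cv2.imwrite('pics/w5.png',np.hstack([a,cv2.resize(t['frame'][130:225,340:388],(200,400),interpolation=cv2.INTER_CUBIC)]))
```

```text
t 15.87 tcp [ 0.6498 -0.2392  0.1242] shift first (tool mm) [0.3 4.8 0.1] then turn deg [ 0.24  0.07 -0.11]
[ 0.422294   -0.61892256  0.99130521]
```

View pics/w5.png

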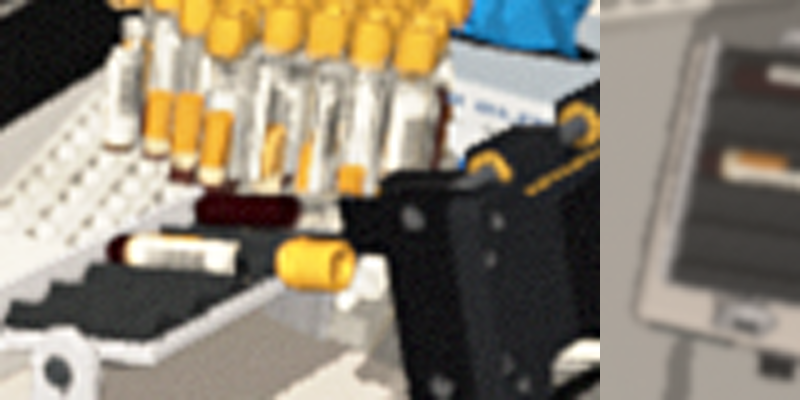

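The picture shows the held tube just above the far groove, with its foot at (200,210). It is parallel to the middle tube and about 5 mm up. I'll lower it gently, watching the force.

>>> move_arm --pt "0 0 0.002 0 0 0 0" --pt "0 0 0.001 0 0 0 0" --pt "0 0 0 0 0 0 0" --pt "0 0 0 0 0 0 0"

```text
time: 16.3
tcp_pos: [0.6499, -0.2398, 0.1222]
tcp_rot: [-1.903, 0.228, -0.159]
force: [-0.4, -0.1, -0.1]
finger_gap: 0.018
```

>>> move_arm --pt "0 0 0.001 0 0 0 0" --pt "0 0 0 0 0 0 0" --pt "0 0 0 0 0 0 0"

```text
time: 16.55
tcp_pos: [0.6498, -0.2401, 0.1213]
tcp_rot: [-1.903, 0.228, -0.159]
force: [-0.6, -0.1, -0.3]
finger_gap: 0.0183
```

>>> move_arm --pt "0 0 0.001 0 0 0 0" --pt "0 0 0 0 0 0 0" --pt "0 0 0 0 0 0 0"

```text
time: 16.8
tcp_pos: [0.6497, -0.2404, 0.1203]
tcp_rot: [-1.903, 0.228, -0.159]
force: [0.2, -0.2, -0.4]
finger_gap: 0.0176
```

>>> move_arm --pt "0 0 0.001 0 0 0 0" --pt "0 0 0 0 0 0 0" --pt "0 0 0 0 0 0 0"

```text
time: 17.05
tcp_pos: [0.6497, -0.2408, 0.1194]
tcp_rot: [-1.903, 0.228, -0.159]
force: [0.6, -1.1, -0.8]
finger_gap: 0.018
```

```bash
cat > m.py <<'E'
from h import *
from bench import viewer,ctrl
p=np.load('rocker.npy'); s=viewer.capture('scene'); f=s['frame']; b,g,r=[f[:,:,i].astype(int) for i in range(3)]
red=((r-g>18)&(r<110)&(abs(b-g)<18)).astype(np.uint8)
n,l,st,ce=cv2.connectedComponentsWithStats(red)
for i in range(1,n):
    x,y,w,h,a=st[i]
    if a>12 and 340<x<450 and 130<y<220: print('red',st[i],ce[i].round(1))
m=cv2.inRange(cv2.cvtColor(f,cv2.COLOR_BGR2HSV),(15,120,100),(32,255,255)); n,l,st,ce=cv2.connectedComponentsWithStats(m)
for i in range(1,n):
    x,y,w,h,a=st[i]
    if a>50 and 400<x<460 and 160<y<210: print('orange',st[i],ce[i].round(1))
for k in(-1,0,1): print('pred seated foot/z30/stopper',k,proj(s,plat(p,[[k*.044,.038,.0176],[k*.044,.008,.0176],[k*.044,-.065,.0176]])).round(1).tolist())
print(ctrl.get_state()['force'].round(2))
E
python3 m.py
```

```text
red [446 153   3  17  20] [447.2 161.2]
red [399 171  21  10 112] [408.5 177.2]
red [381 182   5   6  19] [382.9 184.3]
orange [415 182  16  11 143] [422.5 187.4]
pred seated foot/z30/stopper -1 [[366.6, 192.5], [378.3, 193.4], [409.5, 195.8]]
pred seated foot/z30/stopper 0 [[381.7, 185.0], [393.4, 185.6], [424.7, 187.4]]
pred seated foot/z30/stopper 1 [[396.0, 177.8], [407.7, 178.3], [438.9, 179.5]]
[-0.03  0.43 -0.07]
```

>>> move_arm --pt "0 0 0.001 0 0 0 0" --pt "0 0 0 0 0 0 0" --pt "0 0 0 0 0 0 0"

```text
time: 17.35
tcp_pos: [0.6496, -0.2411, 0.1185]
tcp_rot: [-1.902, 0.228, -0.159]
force: [0.3, -0.2, -0.1]
finger_gap: 0.0182
```

>>> move_arm --pt "0 0 0.001 0 0 0 0" --pt "0 0 0 0 0 0 0" --pt "0 0 0 0 0 0 0"

```text
time: 17.6
tcp_pos: [0.6496, -0.2414, 0.1179]
tcp_rot: [-1.902, 0.227, -0.159]
force: [-1.2, 0.1, 1.3]
finger_gap: 0.0182
```

```bash
python3 m.py|grep -v pred; python3 -c "
from bench import ctrl;print(ctrl.get_state()['ft_torque'])"
```

```text
red [446 153   3  17  22] [447.2 161.8]
red [399 171  22  11 113] [408.9 177.1]
red [381 182   4   6  16] [382.8 184.3]
orange [415 182  16  11 143] [422.5 187.4]
[-1.01 -0.    2.14]
[-0.63811477  0.09550221  0.04935587]
```

>>> move_arm --pt "0 0 -0.001 0 0 0 0" --pt "0 0 0 0.002 0 0 0" --pt "0 0 0 0.002 0 0 0" --pt "0 0 0 0.002 0 0 0" --pt "0 0 0 0 0 0 0" --pt "0 0 0 0 0 0 0"

```text
time: 18.15
tcp_pos: [0.6509, -0.2351, 0.1163]
tcp_rot: [-1.902, 0.227, -0.158]
force: [0.2, 1.6, 0.0]
finger_gap: 0.0184
```

>>> move_arm --pt "0 0 0 0.001 0 0 0" --pt "0 0 0 0 0 0 0" --pt "0 0 0 0 0 0 0"

```text
time: 18.4
tcp_pos: [0.6511, -0.2346, 0.1161]
tcp_rot: [-1.903, 0.228, -0.159]
force: [0.4, 0.4, 0.6]
finger_gap: 0.0179
```

>>> move_arm --pt "0 0 0 0.001 0 0 0" --pt "0 0 0 0 0 0 0" --pt "0 0 0 0 0 0 0"

```text
time: 18.65
tcp_pos: [0.6514, -0.2338, 0.1158]
tcp_rot: [-1.903, 0.228, -0.159]
force: [0.3, -0.6, 1.1]
finger_gap: 0.0179
```

```bash
python3 m.py|grep -v pred
```

```text
red [446 153   3  16  21] [447.2 161.3]
red [396 171  21  10 110] [406.3 177.2]
red [381 182   4   6  16] [382.6 184.3]
orange [415 182  16  11 146] [422.6 187.3]
[1.07 0.29 0.83]
```

>>> move_arm --pt "0 0 0 0.001 0 0 0" --pt "0 0 0 0 0 0 0" --pt "0 0 0 0 0 0 0"

```text
time: 18.95
tcp_pos: [0.6516, -0.2328, 0.1155]
tcp_rot: [-1.903, 0.228, -0.159]
force: [1.1, 0.3, 1.2]
finger_gap: 0.0182
```

>>> move_arm --pt "0 0 0 0.001 0 0 0" --pt "0 0 0 0 0 0 0" --pt "0 0 0 0 0 0 0"

```text
time: 19.2
tcp_pos: [0.6518, -0.2323, 0.1152]
tcp_rot: [-1.903, 0.228, -0.159]
force: [0.2, -0.8, 0.8]
finger_gap: 0.018
```

```bash
python3 m.py|grep -v pred
```

```text
red [446 153   3  17  21] [447.1 161.5]
red [395 171  21  10 113] [405.5 177.1]
red [381 182   5   6  18] [382.8 184.3]
orange [415 182  16  11 146] [422.6 187.3]
[-0.46 -0.73  0.93]
```

>>> move_arm --pt "0 0 0 0.001 0 0 0" --pt "0 0 0 0 0 0 0" --pt "0 0 0 0 0 0 0"

```text
time: 19.5
tcp_pos: [0.6519, -0.2322, 0.1151]
tcp_rot: [-1.903, 0.228, -0.16]
force: [-2.2, -4.8, 4.4]
finger_gap: 0.0175
```

>>> move_arm --pt "0 0 0 0.001 0 0 0" --pt "0 0 0 0 0 0 0" --pt "0 0 0 0 0 0 0"

```text
time: 19.75
tcp_pos: [0.652, -0.2322, 0.1151]
tcp_rot: [-1.904, 0.229, -0.161]
force: [-3.0, -6.6, 5.5]
finger_gap: 0.0182
```

```bash
python3 m.py|grep -v pred
```

```text
red [446 153   3  17  21] [447.2 162. ]
red [395 171  21  10 110] [405.6 177.1]
red [381 182   5   6  19] [382.9 184.3]
orange [415 182  17  11 148] [422.7 187.2]
[-3.31 -7.72  5.78]
```

>>> move_arm --pt "0 0 0 -0.001 0 0 0" --pt "0 0 0 -0.0005 0 0 0" --pt "0 0 0 0 0 0 0" --pt "0.34 0 0 0 0 0 0" --pt "0.34 0 0 0 0 0 0" --pt "0.34 0 0 0 0 0 0" --pt "0.34 0 0 0 0 0 0" --pt "0.34 0 0 0 0 0 0"

```text
time: 20.47
tcp_pos: [0.6519, -0.2307, 0.1146]
tcp_rot: [-1.902, 0.227, -0.158]
force: [1.1, -0.0, 0.2]
finger_gap: 0.0294
```

```bash
python3 m.py|grep -v pred
```

```text
red [446 153   3  16  18] [447.3 160.8]
red [395 171  21  10 107] [405.4 177.2]
red [381 182   5   6  18] [382.8 184.3]
orange [415 182  16  11 148] [422.7 187.3]
[-0.95 -0.2  -0.53]
```

>>> move_arm --pt "0.34 0 0 -0.005 0 0 0" --pt "0.34 0 0 -0.01 0 0 0" --pt "0.34 0 0 -0.012 0 0 0" --pt "0.34 0 0 -0.012 0 0 0" --pt "0.34 0 0 -0.012 0 0 0" --pt "0.34 0 -0.012 -0.012 0 0 0" --pt "0.34 0 -0.025 -0.005 0 0 0" --pt "0.34 0 -0.03 0 0 0 0" --pt "0.34 0 -0.03 0 0 0 0" --pt "0.34 0 -0.03 0 0 0 0" --pt "0.34 0 -0.03 0 0 0 0" --pt "0.34 0 0 0 0 0 0"

```text
time: 21.52
tcp_pos: [0.6512, -0.2407, 0.2956]
tcp_rot: [-1.905, 0.217, -0.168]
force: [0.6, 0.3, 1.5]
finger_gap: 0.0294
```

```bash
python3 m.py
python3 - <<'E'
from h import *
from bench import viewer
p=np.load('rocker.npy')
c=viewer.capture('wrist'); s=viewer.capture('scene')
cv2.imwrite('pics/w6.png',np.hstack([c['frame'][:,100:500],cv2.resize(s['frame'][145:225,350:430],(400,400),interpolation=cv2.INTER_CUBIC)]))
need([.491,.049,.25],tool(p[2],0))
E
```

```text
red [446 153   3  16  21] [447.4 161.4]
red [395 171  21  10 105] [405.4 177.1]
red [381 182   5   6  18] [383.  184.2]
orange [427 168  18  18 175] [435.3 178. ]
orange [415 182  16  11 143] [422.5 187.3]
pred seated foot/z30/stopper -1 [[366.6, 192.5], [378.3, 193.4], [409.5, 195.8]]
pred seated foot/z30/stopper 0 [[381.7, 185.0], [393.4, 185.6], [424.7, 187.4]]
pred seated foot/z30/stopper 1 [[396.0, 177.8], [407.7, 178.3], [438.9, 179.5]]
[0.86 0.19 0.13]
t 21.67 tcp [ 0.6493 -0.2432  0.2865] shift first (tool mm) [-222.5  -31.3  251. ] then turn deg [-7.029e+01  4.000e-02  3.000e-02]
```

View pics/w6.png

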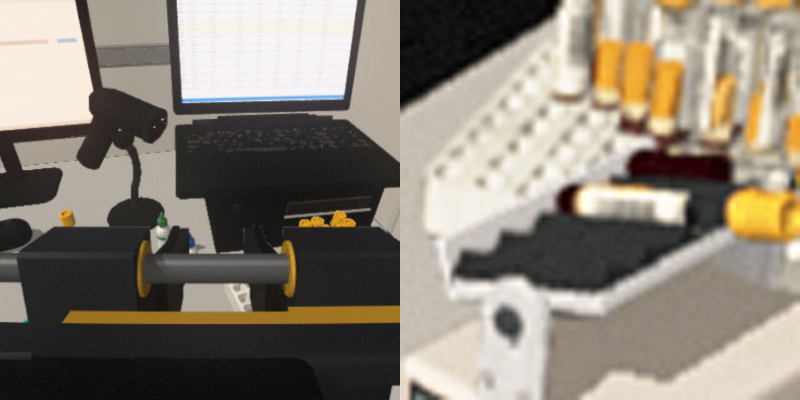

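The picture shows tube_2 lying in the far groove at (685,165), parallel to the middle tube. The platform is unchanged. Next is tube_1.

>>> move_arm --pt "0.5 -0.02 0 0 -7 0 0" --pt "0.5 -0.022 0 0 -7 0 0" --pt "0.5 -0.022 0 0 -7 0 0" --pt "0.5 -0.022 0 0 -7 0 0" --pt "0.5 -0.022 0 0 -7 0 0" --pt "0.5 -0.022 0 0 -7 0 0" --pt "0.5 -0.022 0 0 -7 0 0" --pt "0.5 -0.022 0 0 -7 0 0" --pt "0.5 -0.022 0 0 -7 0 0" --pt "0.5 -0.02 0 0 -7 0 0" --pt "0.5 0 0 0 0 0 0"

```text
time: 22.58
tcp_pos: [0.4383, -0.1863, 0.2871]
tcp_rot: [-3.12, 0.359, 0.002]
force: [1.0, 1.0, 0.0]
finger_gap: 0.0434
```

Run:
```python
from h import *
p=np.load('rocker.npy')
need([.491,.049,.2],tool(p[2],0))
```

```text
t 22.58 tcp [ 0.4383 -0.1863  0.2871] shift first (tool mm) [  -2.  -241.   106.1] then turn deg [-0.07  0.09  0.51]
```

>>> move_arm --pt "0.5 0 -0.02 0.004 0 0 0" --pt "0.5 0 -0.026 0.008 0 0 0" --pt "0.5 0 -0.028 0.01 0 0 0.2" --pt "0.5 0 -0.028 0.01 0 0 0.3" --pt "0.5 0 -0.028 0.01 0 0 0" --pt "0.5 0 -0.028 0.01 0 0 0" --pt "0.5 -0.001 -0.028 0.012 0 0 0" --pt "0.5 -0.001 -0.022 0.014 0 0 0" --pt "0.5 0 -0.017 0.014 0 0 0" --pt "0.5 0 0 0 0 0 0" --pt "0.5 0 0 0 0 0 0" --pt "0.5 0 0 0 0 0 0"

```text
time: 23.58
tcp_pos: [0.4917, 0.0261, 0.1953]
tcp_rot: [-3.11, 0.388, 0.003]
force: [-0.3, -0.1, 1.2]
finger_gap: 0.043
```

Run:
```python
from h import *
from bench import viewer
p=np.load('rocker.npy')
need([.491,.049,.115],tool(p[2],0))
c=viewer.capture('wrist')
m=cv2.inRange(cv2.cvtColor(c['frame'],cv2.COLOR_BGR2HSV),(15,120,120),(32,255,255))
n,l,st,ce=cv2.connectedComponentsWithStats(m)
for i in range(1,n):
    if st[i,4]>60: print(st[i],ce[i].round(1))
print(proj(c,[[.491,.049,.124],[.4907,.0486,.106]]).round(1))
```

```text
t 23.58 tcp [0.4917 0.0261 0.1953] shift first (tool mm) [ -6.  -21.4  99.2] then turn deg [-0.39  0.14 -0.57]
[296 160  24  30 582] [307.7 174.5]
[209 249   7  46 136] [211.5 271.2]
[418 249   6  46 141] [420.5 271.9]
[[308.2 179.5]
 [308.6 175.6]]
```

>>> move_arm --pt "0.5 -0.003 -0.011 0.01 0 0 -0.4" --pt "0.5 -0.003 -0.011 0.01 0 0 0" --pt "0.5 0 0 0.015 0 0 0" --pt "0.5 0 0 0.01 0 0 0" --pt "0.5 0 0 0 0 0 0" --pt "0.5 0 0 0 0 0 0"

```text
time: 24.13
tcp_pos: [0.4907, 0.0503, 0.1502]
tcp_rot: [-3.112, 0.375, 0.003]
force: [-0.1, -0.7, 1.1]
finger_gap: 0.0435
```

Run:
```python
from h import *
p=np.load('rocker.npy')
need([.491,.049,.115],tool(p[2],0))
```

```text
t 24.13 tcp [0.4907 0.0503 0.1502] shift first (tool mm) [ 0.8  1.6 53.9] then turn deg [-0.38  0.14 -0.09]
```

>>> move_arm --pt "0.5 0 0.001 0.01 0 0 0" --pt "0.5 0 0 0.012 0 0 0" --pt "0.5 0 0 0.012 0 0 0" --pt "0.5 0 0 0.012 0 0 0" --pt "0.5 0 0 0.008 0 0 0" --pt "0.5 0 0 0 0 0 0" --pt "0 0 0 0 0 0 0" --pt "0 0 0 0 0 0 0" --pt "0 0 0 0 0 0 0" --pt "0 0 0 0 0 0 0" --pt "0 0 0 0 0 0 0"

```text
time: 25.05
tcp_pos: [0.4912, 0.0502, 0.0971]
tcp_rot: [-3.112, 0.374, -0.001]
force: [0.8, 0.2, 0.8]
finger_gap: 0.0182
```

>>> move_arm --pt "0 0 0 -0.008 0 0 0" --pt "0 0 0 -0.016 0 0 0" --pt "0 0 0 -0.022 0 0 0" --pt "0 0 0 -0.024 0 0 0" --pt "0 0 0 -0.024 0 0 0" --pt "0 0 0 -0.024 0 0 0" --pt "0 0 0 -0.024 0 0 0" --pt "0 0 0 -0.024 0 0 0" --pt "0 0 0 -0.024 0 0 0" --pt "0 0 0 0 0 0 0"

```text
time: 25.88
tcp_pos: [0.4932, 0.0494, 0.2923]
tcp_rot: [-3.112, 0.373, -0.013]
force: [0.9, -0.2, 0.8]
finger_gap: 0.018
```

>>> move_arm --pt "0 0.01 0.015 0 0 0 0" --pt "0 0.01 0.025 0 0 0 0" --pt "0 0.01 0.03 0 0 0 0" --pt "0 0.01 0.03 0 0 0 0" --pt "0 0.005 0.025 0 7 0 0" --pt "0 0 0.01 0 7 0 0" --pt "0 0 0 0 7 0 0" --pt "0 0 0 0 7 0 0" --pt "0 0 0 0 7 0 0" --pt "0 0 0 0 7 0 0" --pt "0 0 0 0 7 0 0" --pt "0 0 0 0 7 0 0"

```text
time: 26.88
tcp_pos: [0.5028, -0.0943, 0.2854]
tcp_rot: [-2.141, 0.259, -0.142]
force: [0.1, 1.2, -0.2]
finger_gap: 0.0181
```

>>> move_arm --pt "0 0 0 0 7 0 0" --pt "0 0 0 0 7 0 0" --pt "0 0 0 0 0 0 0" --pt "0 0 0 0 0 0 0"

```text
time: 27.22
tcp_pos: [0.5022, -0.0935, 0.283]
tcp_rot: [-1.902, 0.233, -0.158]
force: [-0.4, -0.1, 0.2]
finger_gap: 0.0179
```

Run:
```python
from h import *
place(-1,.01,.05)
```

```text
t 27.22 tcp [ 0.5022 -0.0935  0.283 ] shift first (tool mm) [ 90.8 139.8 -49.3] then turn deg [ 0.21 -0.03 -0.3 ]
```

>>> move_arm --pt "0 0.008 0 -0.008 0 0 0" --pt "0 0.012 0.01 -0.01 0 0 0" --pt "0 0.012 0.015 -0.01 0 0 0" --pt "0 0.012 0.016 -0.01 0 0 0" --pt "0 0.012 0.018 -0.006 0 0 -0.1" --pt "0 0.012 0.02 -0.003 0 0 -0.2" --pt "0 0.012 0.02 -0.002 0 0 0" --pt "0 0.008 0.02 0 0 0 0" --pt "0 0.003 0.016 0 0 0 0" --pt "0 0 0.005 0 0 0 0" --pt "0 0 0 0 0 0 0" --pt "0 0 0 0 0 0 0"

```text
time: 28.22
tcp_pos: [0.5699, -0.2043, 0.1713]
tcp_rot: [-1.906, 0.221, -0.165]
force: [-0.7, 0.7, 0.4]
finger_gap: 0.0182
```

```bash
python3 m.py | grep red
python3 - <<'E'
from h import *
from bench import ctrl
place(-1,.008,-.002)
s=pickle.load(open('s4.pkl','rb')); st=ctrl.get_state(); Rt=R.from_rotvec(st['tcp_rot']).as_matrix()
f=st['tcp_pos']+(.103-ctrl.pinch_z)*Rt[:,2]; print('pred held',proj(s,[f-Rt[:,2]*q for q in(0,.022,.045)]).round(1).tolist())
E
```

```text
red [365 163  10   7  42] [368.6 166. ]
red [395 175   4   5  14] [396.9 177.4]
red [381 183   4   5  15] [382.7 184.9]
pred seated foot/z30/stopper -1 [[366.6, 192.5], [378.3, 193.4], [409.5, 195.8]]
pred seated foot/z30/stopper 0 [[381.7, 185.0], [393.4, 185.6], [424.7, 187.4]]
pred seated foot/z30/stopper 1 [[396.0, 177.8], [407.7, 178.3], [438.9, 179.5]]
t 28.27 tcp [ 0.5698 -0.2043  0.1714] shift first (tool mm) [-2.2 56.3  2. ] then turn deg [ 0.33 -0.01  0.41]
pred held [[365.2, 165.3], [373.9, 165.3], [383.3, 165.4]]
```

>>> move_arm --pt "0 -0.001 0.008 0.001 0 0 0.2" --pt "0 -0.001 0.01 0.001 0 0 0.2" --pt "0 0 0.01 0 0 0 0" --pt "0 0 0.01 0 0 0 0" --pt "0 0 0.006 0 0 0 0" --pt "0 0 0.002 0 0 0 0" --pt "0 0 0 0 0 0 0" --pt "0 0 0 0 0 0 0"

```text
time: 28.93
tcp_pos: [0.5641, -0.2175, 0.125]
tcp_rot: [-1.902, 0.231, -0.159]
force: [1.2, -0.2, -0.4]
finger_gap: 0.018
```

```bash
python3 m.py | grep -v pred
python3 - <<'E'
from h import *
from bench import viewer
place(-1,.008,-.002)
s=viewer.capture('scene');cv2.imwrite('pics/w7.png',cv2.resize(s['frame'][145:225,345:465],(780,520),interpolation=cv2.INTER_CUBIC))
E
```

```text
red [446 153   3  14  15] [447.4 159.9]
red [396 171  20  10 109] [405.5 177.1]
red [381 182   5   5  16] [382.9 184. ]
red [368 188  10   7  41] [372.1 191.3]
orange [433 171  31  20 108] [448.  178.4]
[ 0.42  0.04 -0.75]
t 28.98 tcp [ 0.5642 -0.2175  0.1254] shift first (tool mm) [ 0.6  8.2 -0.3] then turn deg [ 0.2  -0.02 -0.15]
```

View pics/w7.png

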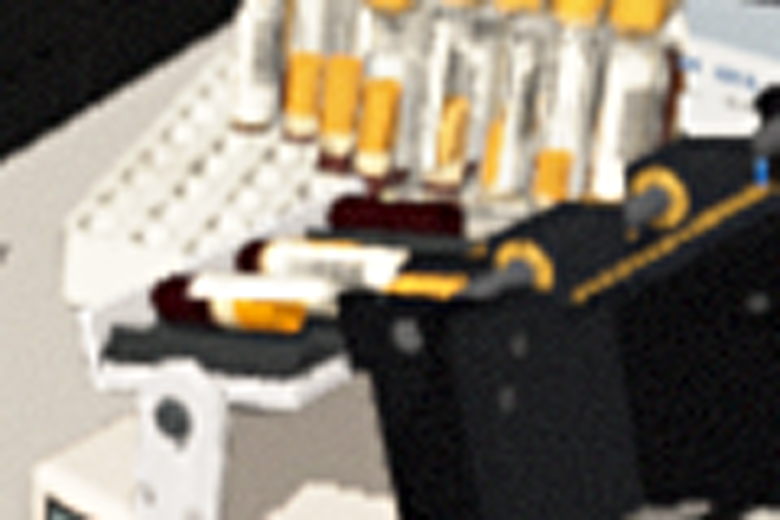

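The picture shows tube_1 just above the near groove, its foot at (165,298), parallel to the others. The gripper is clear of the middle stopper. I'll lower it gently.

>>> move_arm --pt "0 0 0.002 0 0 0 0" --pt "0 0 0.002 0 0 0 0" --pt "0 0 0.001 0 0 0 0" --pt "0 0 0 0 0 0 0" --pt "0 0 0 0 0 0 0"

```text
time: 29.45
tcp_pos: [0.5636, -0.2192, 0.1203]
tcp_rot: [-1.902, 0.231, -0.159]
force: [0.0, 1.0, -0.3]
finger_gap: 0.0179
```

>>> move_arm --pt "0 0 0.001 0 0 0 0" --pt "0 0 0 0 0 0 0" --pt "0 0 0 0 0 0 0"

```text
time: 29.7
tcp_pos: [0.5635, -0.2195, 0.1194]
tcp_rot: [-1.902, 0.231, -0.159]
force: [0.4, -0.5, 0.3]
finger_gap: 0.0184
```

>>> move_arm --pt "0 0 0.001 0 0 0 0" --pt "0 0 0 0 0 0 0" --pt "0 0 0 0 0 0 0"

```text
time: 29.95
tcp_pos: [0.5635, -0.2198, 0.1185]
tcp_rot: [-1.902, 0.231, -0.159]
force: [-0.8, -0.4, 0.7]
finger_gap: 0.0181
```

```bash
python3 m.py | grep -v pred; python3 -c "
from h import *
place(-1,.008,-.002)"
```

```text
red [446 153   3  17  19] [447.2 161.7]
red [395 171  21  10 106] [405.4 177.2]
red [381 182   5   6  16] [382.7 184.2]
red [369 190   9   6  36] [372.3 192.8]
orange [427 168  15  13 100] [433.2 175.4]
orange [434 175  31  21 111] [448.7 182.7]
[-0.2  -0.52  0.71]
t 30.0 tcp [ 0.5635 -0.2198  0.1185] shift first (tool mm) [ 0.7  0.9 -0.3] then turn deg [ 0.22 -0.02 -0.18]
```

>>> move_arm --pt "0 0 0.001 0 0 0 0" --pt "0 0 0 0 0 0 0" --pt "0 0 0 0 0 0 0"

```text
time: 30.25
tcp_pos: [0.5635, -0.2201, 0.1178]
tcp_rot: [-1.902, 0.231, -0.159]
force: [0.5, 0.6, 1.6]
finger_gap: 0.0184
```

>>> move_arm --pt "0 0 0.001 0 0 0 0" --pt "0 0 0 0 0 0 0" --pt "0 0 0 0 0 0 0"

```text
time: 30.5
tcp_pos: [0.5633, -0.2206, 0.1166]
tcp_rot: [-1.902, 0.231, -0.159]
force: [0.3, 0.1, 1.7]
finger_gap: 0.0178
```

```bash
python3 m.py | grep -v pred;python3 m.py | tail -1
```

```text
red [446 153   3  17  19] [447.2 161.2]
red [395 171  21  10 108] [405.4 177.2]
red [381 182   4   6  16] [382.8 184.4]
red [369 189   9   7  39] [372.8 192.2]
orange [427 168  15  14 115] [433.4 176. ]
orange [434 179  31  18  67] [449.7 186.6]
orange [415 182  12   8  56] [419.4 185.4]
[ 1.34 -0.56  2.35]
[1.   0.59 2.55]
```

>>> move_arm --pt "0 0 -0.001 0 0 0 0" --pt "0 0 0 0.002 0 0 0" --pt "0 0 0 0.002 0 0 0" --pt "0 0 0 0.002 0 0 0" --pt "0 0 0 0 0 0 0" --pt "0 0 0 0 0 0 0"

```text
time: 31.1
tcp_pos: [0.5647, -0.2142, 0.1154]
tcp_rot: [-1.902, 0.231, -0.158]
force: [1.9, 0.2, 0.2]
finger_gap: 0.0186
```

>>> move_arm --pt "0 0 0 0.001 0 0 0" --pt "0 0 0 0.001 0 0 0" --pt "0 0 0 0 0 0 0" --pt "0 0 0 0 0 0 0"

```text
time: 31.43
tcp_pos: [0.5651, -0.2128, 0.1148]
tcp_rot: [-1.902, 0.231, -0.159]
force: [0.9, -0.1, 0.9]
finger_gap: 0.018
```

>>> move_arm --pt "0 0 0 0.001 0 0 0" --pt "0 0 0 0 0 0 0" --pt "0 0 0 0 0 0 0"

```text
time: 31.68
tcp_pos: [0.5654, -0.212, 0.1145]
tcp_rot: [-1.902, 0.231, -0.159]
force: [0.5, -0.1, 0.7]
finger_gap: 0.0182
```

```bash
python3 m.py | grep -v pred
```

```text
red [446 153   3  17  20] [447.2 161.6]
red [395 171  21  10 108] [405.4 177.2]
red [381 182   5   6  18] [382.8 184.2]
red [365 189  10   7  37] [369.1 192.2]
orange [427 168  33  28 183] [438.6 179.6]
[ 2.26 -0.64  0.75]
```

>>> move_arm --pt "0 0 0 0.001 0 0 0" --pt "0 0 0 0 0 0 0" --pt "0 0 0 0 0 0 0"

```text
time: 31.98
tcp_pos: [0.5655, -0.2118, 0.1143]
tcp_rot: [-1.903, 0.232, -0.16]
force: [-1.5, -3.8, 4.6]
finger_gap: 0.018
```

>>> move_arm --pt "0 0 0 0.001 0 0 0" --pt "0 0 0 0 0 0 0" --pt "0 0 0 0 0 0 0"

```text
time: 32.23
tcp_pos: [0.5656, -0.2118, 0.1143]
tcp_rot: [-1.903, 0.232, -0.161]
force: [-0.3, -7.3, 4.9]
finger_gap: 0.0181
```

Stop contact confirmed at the predicted spot. I'll relieve the push, release and retract.

>>> move_arm --pt "0 0 0 -0.001 0 0 0" --pt "0 0 0 -0.0005 0 0 0" --pt "0 0 0 0 0 0 0" --pt "0.34 0 0 0 0 0 0" --pt "0.34 0 0 0 0 0 0" --pt "0.34 0 0 0 0 0 0" --pt "0.34 0 0 0 0 0 0" --pt "0.34 0 0 0 0 0 0"

```text
time: 32.9
tcp_pos: [0.5652, -0.2108, 0.1139]
tcp_rot: [-1.902, 0.23, -0.157]
force: [-0.9, 0.7, -0.8]
finger_gap: 0.0293
```

>>> move_arm --pt "0.34 0 0 -0.005 0 0 0" --pt "0.34 0 0 -0.01 0 0 0" --pt "0.34 0 0 -0.012 0 0 0" --pt "0.34 0 0 -0.012 0 0 0" --pt "0.34 0 0 -0.012 0 0 0" --pt "0.34 0 -0.012 -0.012 0 0 0" --pt "0.34 0 -0.025 -0.005 0 0 0" --pt "0.34 0 -0.03 0 0 0 0" --pt "0.34 0 -0.03 0 0 0 0" --pt "0.34 0 -0.03 0 0 0 0" --pt "0.34 0 -0.03 0 0 0 0" --pt "0.34 0 0 0 0 0 0"

```text
time: 33.9
tcp_pos: [0.5649, -0.2211, 0.2936]
tcp_rot: [-1.906, 0.221, -0.167]
force: [0.9, 0.9, 0.4]
finger_gap: 0.0299
```

```bash
python3 m.py
python3 - <<'E'
from h import *
from bench import viewer,ctrl
s=viewer.capture('scene'); t=viewer.capture('top')
cv2.imwrite('pics/w8.png',np.hstack([cv2.resize(s['frame'][140:230,345:465],(500,375),interpolation=cv2.INTER_CUBIC),cv2.resize(t['frame'][125:215,345:417],(300,375),interpolation=cv2.INTER_CUBIC)]))
print(ctrl.get_state()['time'])
E
```

```text
red [446 153   4  16  22] [447.5 161. ]
red [396 171  20  10 112] [405.6 176.9]
red [381 182   5   6  17] [383.  184.4]
red [366 189   9   7  36] [369.1 191.9]
orange [427 168  18  18 178] [435.3 177.9]
orange [415 182  16  11 144] [422.4 187.4]
pred seated foot/z30/stopper -1 [[366.6, 192.5], [378.3, 193.4], [409.5, 195.8]]
pred seated foot/z30/stopper 0 [[381.7, 185.0], [393.4, 185.6], [424.7, 187.4]]
pred seated foot/z30/stopper 1 [[396.0, 177.8], [407.7, 178.3], [438.9, 179.5]]
[-0.26 -0.91 -1.52]
34.05
```

View pics/w8.png

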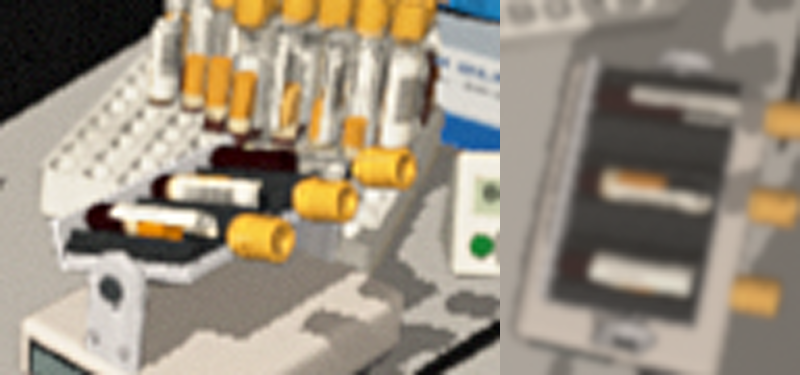

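All three tubes lie parallel. In the top view the stoppers at (785,120), (773,207) and (755,295) are evenly spaced and in line. The middle stopper in the scene view hasn't moved: (422.4,187.4) now, (422.5,187.3) at the start of placing.

```bash
python3 -c "
from bench import ctrl; print(ctrl.hand_in())"
```

```text
the job is handed in; nothing more can be done
None
```

Both tubes are on the rocker: tube_2 in the far outermost groove and tube_1 in the near one. Each has its stopper uphill, and I slid each one down until its foot touched the stop before letting go. I handed the job in at about 34 s.

**Detour:** My first grasp of tube_2 leaned the wrong way, so I put the tube back in its hole and regrasped it with the tool vertical. I spotted this before reaching the rocker.

**Last checks:**
- **Tubes:** the feet show within about 1 px of where a seated tube should appear. The three stoppers are evenly spaced, and the middle one is in line with the other two to about 1 mm.
- **Platform tilt:** the middle tube's stopper moved by no more than 0.1 px during placing, so the tilt appears unchanged. The push on each stop peaked at about 8–10 N and was eased before release.
- **Gripper:** it is clear of everything, about 0.3 m above the table.

**Not settled:**
- My fits put the tilt at 0.29–0.34 rad, so the exact angle is uncertain. I used contact force for the final seating.
- I didn't remeasure the dropper bottles at the end; the arm didn't work near them.
- I viewed 12 pictures, two over the budget.

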